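Start an adjustable leg in its threaded socket on an upturned kitchen cabinet

TASK

Stand the loose black leg stem-down in the empty threaded socket on the upturned cabinet, its white line about an eighth of a turn clockwise (seen from above) of the socket's white line; then start the thread the careful way: turn the leg backward (anticlockwise) until it is felt to drop off the end of the thread, and from there forward (clockwise) one full turn. Finish while still holding the leg upright by its foot, without letting go at the end, and leave the spirit level, the brass pull and the screwdriver where they lie.

Things in the scene. Friction and masses are not known exactly. Their poses are not given: they have to be found in the camera images.
- cabinet: White kitchen base cabinet standing upside down on the floor, fixed: 560 mm along its x, 600 mm along its y. Origin: middle of its upturned bottom panel, on the surface, which is level, flat and about 30 mm above the robot's worktop; z up. All else stands on this panel. Two more legs are already fitted at its far corners, x +200 mm, y +220 and -220 mm.
- socket: The empty leg socket, grey plastic, fixed to the panel: round flange 84 mm across, 4 mm thick, carrying an upright threaded boss 48 mm across. Origin: centre of the flange's underside, on the panel; z up along the thread axis; x points to where the inside thread begins at its upper end. A white line on boss, rim and flange marks that direction (called the socket's line).
- socket_mouth (a point): Centre of the socket's mouth, on the thread axis, 49 mm above the panel; axes as the socket's. The bore is 34.6 mm wide, countersunk to about 44 mm at the mouth; from 24 to 21 mm above the panel it funnels down to a plain guide hole 27.4 mm wide, open down to the panel.
- socket_thread (a point): On the socket's axis, 42 mm above the panel: the height of the upper face of the inside thread at its upper end. Right-hand thread, pitch 6 mm, 1.8 mm thick, inside diameter 28 mm, 1.25 turns long. A leg stood in the socket rests on this thread and, let go, may lean up to 5 degrees. In the thread it has 2.4 mm of play up and down, under 1 mm sideways, turns with hardly any effort and stays put when let go.
- leg_center (a point): Centre of the loose black plastic leg, half-way up (86 mm high, 0.1 kg), on its axis; z points from stem to foot. It starts standing upright on its stem. Column 34 mm across from 52 to 72 mm above the stem's end. A white line on the foot's top and rim and down the column marks the leg's +x direction (the leg's line), where the thread on its stem begins.
- leg_foot (a point): Middle of the leg's round foot, 79 mm above the stem's end: 52 mm across, 14 mm thick, at the very top of the leg. The place to grip it, at any angle about its axis.
- leg_tip (a point): Middle of the end face of the leg's stem, its lower end; axes as the leg's. The lowest 24 mm are a plain round nose 26 mm across, tapered to 23 mm at the end; above it a right-hand thread, pitch 6 mm, 1.8 mm thick, 32 mm outside diameter, begins at the leg's line and winds up 2.75 turns.
- leg_mark (a point): Outer end of the leg's white line, on the foot's top edge, 26 mm off the axis. Stem's end when it rests in the socket: 18 mm above the panel as the leg's line reaches the socket's line going anticlockwise; there it drops 6 mm, to 12 mm. Clockwise turns lower it, and anticlockwise turns raise it, 6 mm a turn. One turn forward of the drop it is 6 mm above the panel, the lines again in line.
- fitted_leg: The same kind of leg already fitted near the robot, in the other front socket (fixed): foot 52 mm across, top 89 mm above the panel. Origin: centre of its flange's underside.
- level_center (a point): Yellow spirit level standing on its edge, 24 x 230 (along its y) x 48 mm high; this is its centre. Leave it alone.
- pull_center (a point): Loose brass bar pull lying flat, bar 12 mm thick and 172 mm long along its y, two 30 mm posts to its +x; this is the middle of the bar. Leave it alone.
- screwdriver_grip (a point): Screwdriver lying on the panel, middle of its handle. Leave it alone.

How it is judged:
By the outcome, as a careful person would: the job done as asked, in the order asked, and still so for the second after the job is handed in, while the arm keeps its last pose, push and grip.
It also fails if it takes over 72 s, if anything falls off the work surface, if the arm or the gripper's body presses on something with over 40 N, if the wrist force passes 120 N, or if a joint passes its speed limit or range.

ROBOT

A 6-joint arm with a two-finger parallel gripper is mounted at the origin on the work surface. World frame = base frame: x ahead of the robot, y to its left, z up, the work surface at z = 0. Lengths are in mm, angles in rad, forces in N, time in s.
With the tool pointing down it reaches from about 350 to 875 mm from the base axis. Payload 4.2 kg.
Tool frame: the origin (TCP) lies between the finger pads; the fingertips stand 14 mm ahead of it and the grasp point (between the pads) lies 5 mm behind it; z points along the fingers, y is the line along which they close (so a half turn about z gives the same grasp; the last joint's range is limited). The gripper opens to 85 mm and grips with 20 to 120 N. Pads are 22 mm wide; open, the fingers measure 114 mm over their backs; the gripper's body (76 mm by 85 mm) begins 54 mm behind the grasp point. The pads swing forward as they close: fully open they stand 13 mm farther back than shut.
Start: joints at [-0.889, 0.385, 0.008, 0, -1.194, -0.259], TCP at [256.46, -569.937, 245.312] pointing down, gripper open.
Joint ranges: [-3.14, 3.14], [-1.21, 2.06], [-1.07, 1.41], [-3.16, 2.05], [-2.99, -0.16], [-3.1, 3.1]. Speed limits (rad/s): [2.79, 2.79, 3.14, 3.14, 3.14, 3.14].

INTERFACE

Orientations are given as a unit quaternion [x, y, z, w].
In Python, from bench import * gives the robot as it stands.
- The arm moves only by the tool carry_out, never from a script. Its argument "motion" is a list of rows, each a list of 7 numbers: the turn, a rotation vector about the tool's x, y, z in rad, then the shift along the tool's x, y, z in mm, then the opening, from -1 (shut) to 1 (fully open), so that 0 is half open. A call has 1 to 5 rows; each row is the pose to reach, as a shift and turn from the pose commanded when the call began, along the tool's axes at that moment; what a row does not reach only later rows make up. A row lasts 1/8 s, in which the tool goes at most 62.5 mm and 10.7 degrees, less where a joint would pass 70% of its speed; a pose out of reach is approached as far as the arm can. A call with a gripper value outside its range is refused whole. The fingers move at their own pace and stop on an object; the grip force is fixed at half the most. Time passes only in rows, so rows that repeat a pose let the fingers close. It gives the time, the measured TCP pose, the force, the opening and the grip force at its end, in the units of the state.
- read_state(): the state, without advancing time (a new reading comes with each control period).
- get_image(name): name is "scene" or "top" or "wrist"; returns a dict with "color" (420x560x3 uint8, blue, green, red), "mtx" (3x3 intrinsics, pixels), "k1" (the pictures are not rectified: a ray, as slopes to the right and down, at radius r is drawn at 1 + k1 r^2 times it, then the intrinsics apply), "position" and "orientation" of the camera in the world. Camera axes: x right, y down, z forward; pixel columns grow to the right and rows downward; lengths in mm; the calibration is good to about 2 mm. A picture is of the moment at which its call begins. There is no depth.
- job_done(): hands the job in; it is judged then, once.
The state is a dict: "clock": time; "joints": joint angles; "joint_vel": joint speeds; "joint_efforts": joint torques, N m; "position": TCP position; "ee_rot": TCP orientation; "contact_force": force on the tool from outside, world axes, zero at the start; "wrist_torque": the same for the moment, N m; "gripper_width": finger opening in mm; "grasp_force": force on a finger pad.
Only numpy, scipy, OpenCV 4.12 (cv2) and the standard library are available. Lean on these libraries where they do the work, as an engineer would, in place of code of your own. Each camera call takes 0.05 s, during which the arm holds its last target. There are 200 camera calls.

## Working session

There is one attempt and no reset: what is moved stays moved. The work goes in short steps, Python scripts to look and compute and a tool call to move; the robot and the scene stay as the last step left them, time stands still between calls to the robot, and variables do not carry over. Pictures are saved under pics/ and viewed, at most 10 in all, crops included, and the job is handed in when it is done.

Besides the shell and the picture viewer there is one more tool, called after "Request:" by a JSON object that holds its "api" and its "payload". carry_out: Moves the arm, as the interface text tells. Its arguments: {"type":"object","properties":{"motion":{"type":"array"}},"required":["motion"]}

```bash
ls; mkdir -p pics; cat > h.py <<'E'
from bench import *
import numpy as np, cv2
from scipy.spatial.transform import Rotation as R
def cam(n):
    im=get_image(n); return im
def ray(im,u,v):
    K=np.array(im["mtx"]);d=np.array([im["k1"],0,0,0,0],float)
    p=cv2.undistortPoints(np.array([[[u,v]]],float),K,d)[0,0]
    r=R.from_quat(im["orientation"]).apply([p[0],p[1],1]); return np.array(im["position"],float),r
def onz(im,u,v,z):
    o,r=ray(im,u,v); return o+r*(z-o[2])/r[2]
def proj(im,P):
    K=np.array(im["mtx"]);q=R.from_quat(im["orientation"]).inv().apply(np.array(P,float)-im["position"])
    return cv2.projectPoints(q.reshape(-1,1,3),np.zeros(3),np.zeros(3),K,np.array([im["k1"],0,0,0,0.]))[0].reshape(-1,2)
E
python3 - <<'E'
from h import *
s=read_state();print(s)
for n in("scene","top","wrist"):
    im=cam(n);cv2.imwrite(f"pics/{n}0.png",im["color"]);np.save(f"pics/{n}0.npy",im,allow_pickle=True)
    print(n,np.round(im["mtx"],1).tolist(),im["k1"],im["position"],im["orientation"])
E
```

```text
pics
{'clock': 0.0, 'joints': array([-8.89387186e-01,  3.85611762e-01,  6.60707792e-03, -4.72904962e-04,
       -1.19397006e+00, -2.58614175e-01]), 'joint_vel': array([0.00081155, 0.00015494, 0.00219089, 0.00153302, 0.00167438,
       0.00040955]), 'joint_efforts': array([-2.44878529e-04, -3.92285228e+01,  1.88398486e+01,  4.18628454e+00,
       -4.67017599e-03, -8.67783179e-07]), 'position': array([ 256.24211519, -569.4580708 ,  244.18474211]), 'ee_rot': array([-2.09741042e-01,  9.77756340e-01,  1.07062767e-03, -2.97361276e-04]), 'contact_force': array([0.31391353, 0.03808923, 0.4628262 ]), 'wrist_torque': array([ 0.02889286, -0.01354498,  0.00121911]), 'grasp_force': 0.0, 'gripper_width': 85.51572131760263}
scene [[400.2, 0.0, 278.7], [0.0, 400.2, 213.0], [0.0, 0.0, 1.0]] -0.09301469086036782 [ 819.93083444 -311.27593434  670.02300591] [ 0.92113535  0.26546459 -0.08194354 -0.27262331]
top [[445.2, 0.0, 272.1], [0.0, 445.2, 209.8], [0.0, 0.0, 1.0]] 0.044515309263815396 [ 440.98319143   -8.95325774 1038.78032575] [-0.68366713  0.72277622 -0.07309681  0.06964656]
wrist [[373.2, 0.0, 271.1], [0.0, 373.2, 210.6], [0.0, 0.0, 1.0]] -0.032211613113560064 [ 184.87206432 -602.2839009   372.51553369] [0.53716199 0.82935024 0.1294887  0.08287249]
```

View pics/top0.png

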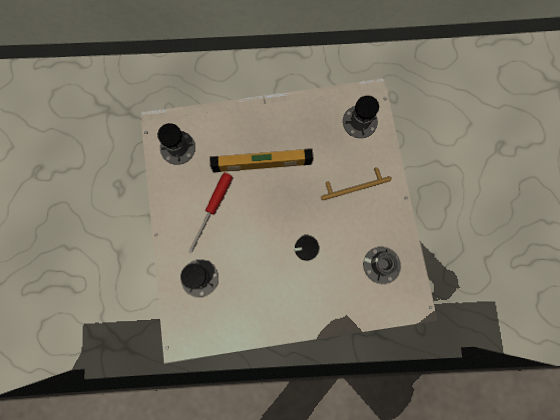

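View pics/scene0.png

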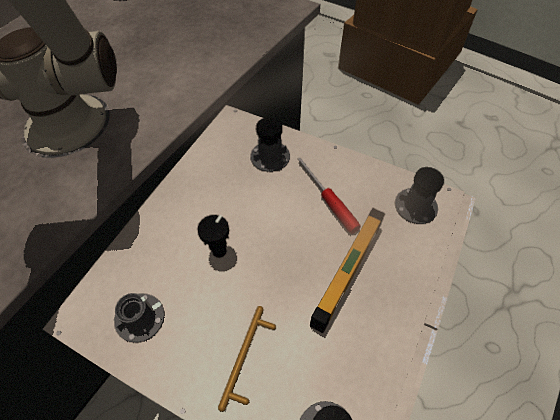

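```bash
python3 - <<'E'
from h import *
t=np.load("pics/top0.npy",allow_pickle=True).item();s=np.load("pics/scene0.npy",allow_pickle=True).item()
def c(im,x,y,h=28): return cv2.resize(im["color"][y-h:y+h,x-h:x+h],(380,300) if 0 else (300,300),interpolation=cv2.INTER_CUBIC)
cv2.imwrite("pics/crops.png",np.vstack([np.hstack([c(t,307,247),c(t,382,264)]),np.hstack([c(s,215,237),c(s,138,315)])]))
for im,x,y,n in((t,307,247,"top"),(s,215,237,"scene")):
    h=30;g=im["color"][y-h:y+h,x-h:x+h].max(2)
    m=(g<45).astype(np.uint8)
    n_,l,st,ce=cv2.connectedComponentsWithStats(m)
    for i in range(1,n_):
        if st[i,4]>100: print(n,st[i],ce[i]+[x-h,y-h])
print(onz(t,307,247,116),onz(t,382,264,79),onz(s,213,229,116))
E
```

```text
top [ 18  19  24  24 422] [306.91943128 247.50236967]
scene [ 13   8  31  43 915] [214.06557377 234.31038251]
[547.0752556  -86.74901632 116.        ] [ 506.21988154 -247.31103694   79.        ] [550.77840228 -90.41763944 116.        ]
```

View pics/crops.png

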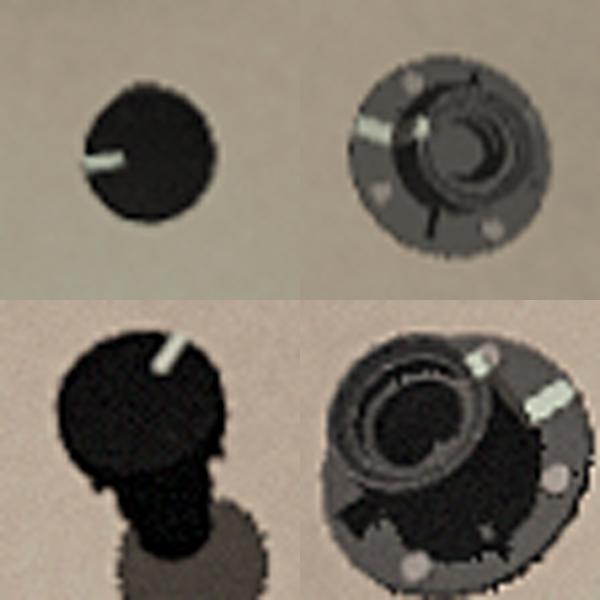

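```bash
python3 - <<'E'
from h import *
t=np.load("pics/top0.npy",allow_pickle=True).item();s=np.load("pics/scene0.npy",allow_pickle=True).item()
k=56/300
T=lambda x,y,c:(c[0]-28+x*k,c[1]-28+y*k)
L=(307,247);S=(382,264);L2=(215,237);S2=(138,315)
a=lambda v:np.degrees(np.arctan2(v[1],v[0]))
def rep(n,im,c,lc,lm,o,mc,mm,fc,fm):
    l=onz(im,*T(*lc,c),116);m=onz(im,*T(*lm,c),116)
    q=onz(im,*T(*mc,o),79);r=onz(im,*T(*mm,o),79);f=onz(im,*T(*fc,o),34);g=onz(im,*T(*fm,o),34)
    print(n,"leg",l.round(1),a(m-l),np.linalg.norm(m-l),"mouth",q.round(1),a(r-q),"flange",f.round(1),a(g-q),np.linalg.norm(g-f))
rep("top",t,L,(150,152),(84,164),S,(176,148),(420,127) and (121,127),(150,157),(60,126))
rep("scene",s,L2,(141,102),(182,37),S2,(110,110),(185,60),(157,167),(270,86))
p=np.array(read_state()["position"]);Rt=R.from_quat(read_state()["ee_rot"])
print(Rt.as_matrix().round(3).tolist(), Rt.inv().apply(np.array([548,-88,200])-p))
E
```

```text
top leg [546.3 -86.7 116. ] 97.14862896446736 26.072858152334884 mouth [ 506.5 -257.7   79. ] 65.6368207398721 flange [ 506.4 -258.2   34. ] 67.4865506934138 39.05222336400667
scene leg [550.1 -88.7 116. ] 97.7427592054519 25.60052996167773 mouth [ 509.5 -258.5   79. ] 70.7668345380685 flange [ 511.  -260.1   34. ] 69.80392923436607 41.26424745668918
[[-0.912, -0.41, -0.001], [-0.41, 0.912, 0.001], [0.0, 0.002, -1.0]] [-463.59185331  319.47481415   44.94534647]
```

Request:
{"api": "carry_out", "payload": {"motion": [[0, 0, -0.93, -250, 172, 0, 1], [0, 0, -0.93, -250, 172, 0, 1], [0, 0, -0.93, -250, 172, 0, 1], [0, 0, -0.93, -250, 172, 0, 1], [0, 0, -0.93, -250, 172, 0, 1]]}}

```text
clock: 0.78
position: [414.6, -308.4, 245.3]
ee_rot: [-0.629, 0.778, 0.0, 0.0]
contact_force: [0.0, 0.5, 0.2]
gripper_width: 85.5
grasp_force: 0.0
```

```bash
cat >> h.py <<'E'
def goto(x,y,z,yaw):
    """shift and turn in tool axes to reach world pose, tool down, tool x at yaw deg"""
    s=read_state();Rt=R.from_quat(s["ee_rot"]);p=np.array(s["position"])
    c,n=np.cos(np.radians(yaw)),np.sin(np.radians(yaw))
    G=R.from_matrix(np.array([[c,n,0],[n,-c,0],[0,0,-1]]))
    print("clk",round(s["clock"],2),"pos",p.round(1),"yaw",np.degrees(np.arctan2(*Rt.as_matrix()[[1,0],0])).round(1),"F",np.round(s["contact_force"],1),"T",np.round(s["wrist_torque"],2),"w",round(s["gripper_width"],1),"g",round(s["grasp_force"],1),"j",np.round(s["joints"],2))
    print("rot",(Rt.inv()*G).as_rotvec().round(3),"shift",Rt.inv().apply(np.array([x,y,z])-p).round(1))
E
python3 -c "
from h import *
goto(548,-88,200,1)"
```

```text
clk 0.78 pos [ 414.6 -308.4  245.3] yaw -102.1 F [0.  0.5 0.2] T [-0.03 -0.09 -0.04] w 85.5 g 0.0 j [-0.33  0.2  -0.25 -0.   -1.12  0.11]
rot [-0.   0.  -1.8] shift [-243.5  -84.2   45.3]
```

Request:
{"api": "carry_out", "payload": {"motion": [[0, 0, -0.9, -243, -84, 15, 1], [0, 0, -0.9, -243, -84, 15, 1], [0, 0, -0.9, -243, -84, 15, 1], [0, 0, -0.9, -243, -84, 15, 1], [0, 0, -0.9, -243, -84, 15, 1]]}}

```text
clock: 1.4
position: [549.9, -88.1, 229.4]
ee_rot: [0.905, -0.425, -0.0, 0.0]
contact_force: [0.0, -0.6, 0.0]
gripper_width: 85.4
grasp_force: 0.0
```

Request:
{"api": "carry_out", "payload": {"motion": [[0, 0, -0.9, 0, 0, 30, 1], [0, 0, -0.9, 0, 0, 30, 1], [0, 0, -0.9, 0, 0, 30, 1], [0, 0, -0.9, 0, 0, 30, 1], [0, 0, -0.9, 0, 0, 30, 1]]}}

```text
clock: 2.02
position: [548.2, -91.4, 199.9]
ee_rot: [1.0, 0.008, -0.0, -0.0]
contact_force: [0.4, 0.1, 0.9]
gripper_width: 85.2
grasp_force: 0.0
```

```bash
python3 -c "
from h import *
goto(548,-88,200,1)
im=cam('wrist');np.save('pics/w1.npy',im,allow_pickle=True)
cv2.imwrite('pics/w1.png',im['color']);print(proj(im,[548,-88,116]))"
```

```text
clk 2.02 pos [548.2 -91.4 199.9] yaw 0.9 F [0.4 0.1 0.9] T [-0.01  0.03 -0.01] w 85.2 g 0.0 j [ 0.13  0.31 -0.23 -0.   -1.04  1.46]
rot [-0.     0.001 -0.001] shift [-0.1 -3.4 -0.1]
[[264.45668571 225.80252289]]
```

View pics/w1.png

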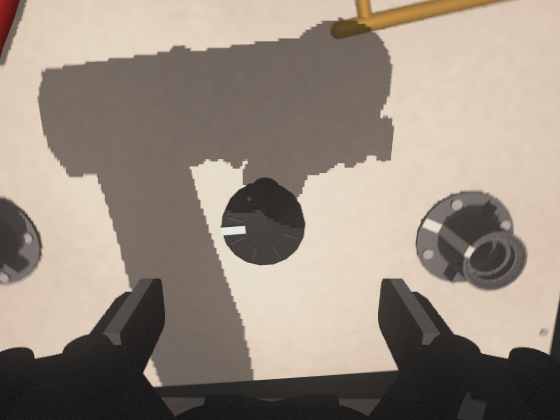

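```bash
python3 - <<'E'
from h import *
im=np.load('pics/w1.npy',allow_pickle=True).item()
a=lambda v:np.degrees(np.arctan2(v[1],v[0]))
g=cv2.cvtColor(im['color'],cv2.COLOR_BGR2GRAY)
def cir(x0,y0,x1,y1,r0,r1,th):
    c=cv2.HoughCircles(cv2.medianBlur(cv2.resize(g[y0:y1,x0:x1],None,fx=3,fy=3,interpolation=cv2.INTER_CUBIC),5),cv2.HOUGH_GRADIENT,1,10,param1=100,param2=th,minRadius=3*r0,maxRadius=3*r1)
    return [] if c is None else (c[0][:4]/3+[x0,y0,0])
f=cir(205,165,320,280,38,45,15);print(f); 
for c in f[:2]: print("foot",onz(im,c[0],c[1],116))
m=cir(410,180,540,300,27,36,15);print(m)
for c in m[:4]: print("mouth",onz(im,c[0],c[1],79))
hsv=im['color'].min(2)
for n,(x0,y0,x1,y1),z in(("leg",(215,215,250,245),116),("sock",(415,212,482,262),34)):
    w=(hsv[y0:y1,x0:x1]>170).astype(np.uint8)
    k,l,st,ce=cv2.connectedComponentsWithStats(w)
    for i in range(1,k):
        if st[i,4]>15: print(n,st[i],ce[i]+[x0,y0],onz(im,*(ce[i]+[x0,y0]),z).round(1), onz(im,*(ce[i]+[x0,y0]),79).round(1))
cv2.imwrite('pics/w1c.png',cv2.resize(im['color'][180:300,410:560],None,fx=5,fy=5,interpolation=cv2.INTER_CUBIC))
E
```

```text
[[263.5        223.83333206  41.39999771]
 [263.83333206 220.5         44.43333435]
 [266.83333206 223.83333206  44.06666565]
 [259.83333206 224.5         44.43333435]]
foot [549.25484043 -87.41045541 116.        ]
foot [551.3870659  -87.59177655 116.        ]
[[498.16666412 257.16666412  28.23333168]
 [491.83333588 254.83333588  34.66666794]
 [451.16666794 243.5         35.43333435]
 [446.16666794 238.5         29.89999962]]
mouth [ 512.3120302  -260.49278042   79.        ]
mouth [ 514.14351072 -255.31079375   79.        ]
mouth [ 522.79467871 -223.2853005    79.        ]
mouth [ 526.64856889 -218.96569789   79.        ]
leg [  0   0  31  30 401] [224.89027431 230.55860349] [544.6 -64.  116. ] [530.5 -59.3  79. ]
sock [  0   0  12  28 128] [418.015625 219.796875] [ 525.3 -215.5   34. ] [ 540.6 -196.4   79. ]
sock [  8   7  18  14 147] [431.65306122 225.34693878] [ 520.6 -227.8   34. ] [ 536.6 -206.8   79. ]
sock [50 35  9 10 54] [468.94444444 251.51851852] [ 497.  -264.1   34. ] [ 516.6 -237.6   79. ]
sock [ 0 36  4 14 29] [415.89655172 256.68965517] [ 491.6 -218.3   34. ] [ 512.  -198.8   79. ]
```

View pics/w1c.png

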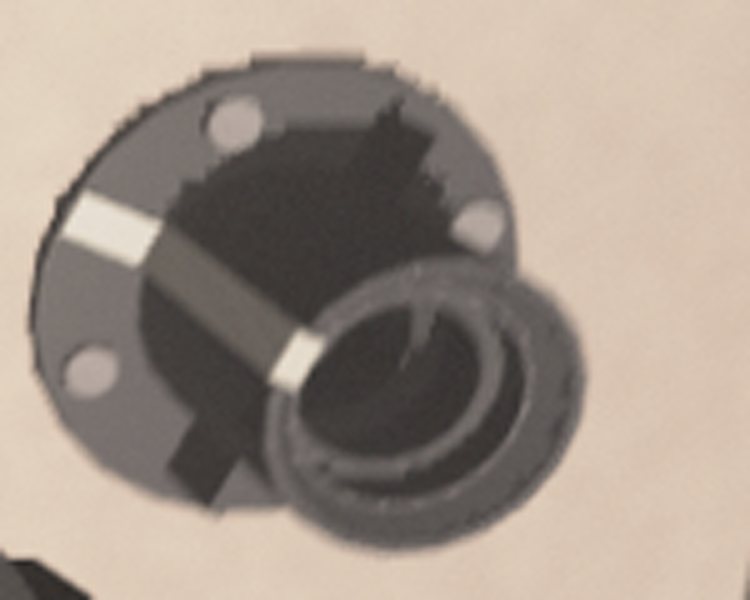

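Request:
{"api": "carry_out", "payload": {"motion": [[0, 0, 0, 1, -4, 50, 1], [0, 0, 0, 1, -4, 98, 1], [0, 0, 0, 1, -4, 98, 1], [0, 0, 0, 1, -4, 98, 0], [0, 0, 0, 1, -4, 98, -0.2]]}}

```text
clock: 2.7
position: [551.0, -87.4, 104.6]
ee_rot: [1.0, 0.006, 0.002, -0.0]
contact_force: [-0.8, -1.2, 3.6]
gripper_width: 51.6
grasp_force: 5.3
```

Request:
{"api": "carry_out", "payload": {"motion": [[0, 0, 0, 0, 0, 0, -0.6], [0, 0, 0, 0, 0, 0, -0.6], [0, 0, 0, 0, 0, 0, -0.6], [0, 0, 0, 0, 0, 0, -0.6]]}}

```text
clock: 3.2
position: [551.3, -87.3, 105.1]
ee_rot: [1.0, 0.006, 0.003, 0.0]
contact_force: [-1.6, 0.8, 6.1]
gripper_width: 50.2
grasp_force: 62.2
```

```bash
python3 - <<'E'
from h import *
goto(549.3,-87.4,200,1)
im=np.load('pics/w1.npy',allow_pickle=True).item()
for u,v in((495.4,261.2),): print(onz(im,u,v,79))
print(onz(im,464.4,238,34))
E
```

```text
clk 3.2 pos [551.3 -87.3 105.1] yaw 0.7 F [-1.6  0.8  6.1] T [ 0.16  0.1  -0.  ] w 50.2 g 62.2 j [ 0.13  0.41 -0.34  0.   -0.81  1.45]
rot [ 0.    -0.006 -0.006] shift [ -1.5   0.  -94.9]
[ 509.02460495 -259.06572766   79.        ]
[ 509.47197498 -257.88150104   34.        ]
```

Request:
{"api": "carry_out", "payload": {"motion": [[0, 0, 0, 0, 0, -40, -0.6], [0, 0, 0, 0, 0, -85, -0.6], [0, 0, 0, 0, 0, -85, -0.6], [0, 0, 0, 0, 0, -85, -0.6]]}}

```text
clock: 3.7
position: [548.6, -87.3, 187.0]
ee_rot: [1.0, 0.005, -0.0, -0.0]
contact_force: [1.0, 0.5, -1.9]
gripper_width: 49.9
grasp_force: 62.6
```

```bash
python3 - <<'E'
from h import *
goto(508.8,-258.5,187,-72)
im=cam("wrist");s=cam("scene");t=cam("top")
for n,i in(("w2",im),("s2",s),("t2",t)): np.save(f'pics/{n}.npy',i,allow_pickle=True)
p=read_state()["position"];u=proj(s,p)[0].astype(int);v=proj(t,p)[0].astype(int)
c=lambda i,u,h:cv2.resize(i[max(u[1]-h,0):u[1]+h,u[0]-h:u[0]+h],(300,300),interpolation=cv2.INTER_CUBIC)
print(u,v)
cv2.imwrite('pics/m2.png',np.hstack([cv2.resize(im["color"],(400,300)),c(s["color"],u,60)]))
E
```

```text
clk 3.7 pos [548.6 -87.3 187. ] yaw 0.6 F [ 1.   0.5 -1.9] T [-0.02 -0.02 -0.04] w 49.9 g 62.6 j [ 0.13  0.32 -0.25 -0.   -1.    1.45]
rot [-0.000e+00  1.000e-03  1.267e+00] shift [-4.160e+01  1.708e+02 -1.000e-01]
[206 202] [310 241]
```

View pics/m2.png

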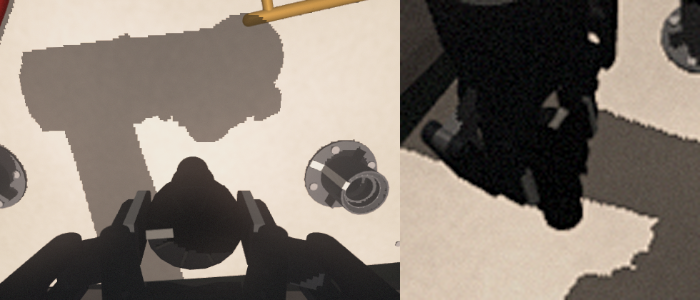

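```bash
python3 - <<'E'
from h import *
im=np.load('pics/w2.npy',allow_pickle=True).item();s=read_state()
g=im['color'].max(2);Rt=R.from_quat(s["ee_rot"]);p=s["position"]
zt=p[2]+10.9
P=[]
for u in range(225,320,5):
    col=g[300:395,u].astype(int)
    # lower edge of foot: last dark pixel before bright/greyer panel
    k=np.where(col>100)[0]
    if len(k): P.append((u,300+k[0]))
print(P)
X=np.array([Rt.inv().apply(onz(im,u,v,zt)-p) for u,v in P])
A=np.c_[2*X[:,:2],np.ones(len(X))];q=np.linalg.lstsq(A,(X[:,:2]**2).sum(1),rcond=None)[0]
print("fit",q[:2],np.sqrt(q[2]+q[0]**2+q[1]**2)); print(X[:,:2].round(1).tolist())
w=((g[300:350,195:260]>60)&(g[300:350,195:260]<250)).astype(np.uint8)
k,l,st,ce=cv2.connectedComponentsWithStats(w)
for i in range(1,k):
    if st[i,4]>20: print(st[i],ce[i]+[195,300],Rt.inv().apply(onz(im,*(ce[i]+[195,300]),zt)-p).round(1))
cv2.imwrite('pics/w2c.png',cv2.resize(im['color'][220:400,180:370],None,fx=3,fy=3)*np.uint8(1))
cv2.imwrite('pics/w2c.png',cv2.convertScaleAbs(cv2.imread('pics/w2c.png'),alpha=2))
E
```

```text
[(225, np.int64(321)), (230, np.int64(321)), (235, np.int64(321)), (240, np.int64(320)), (245, np.int64(374)), (250, np.int64(375)), (255, np.int64(376)), (260, np.int64(377)), (265, np.int64(377)), (270, np.int64(377)), (275, np.int64(377)), (280, np.int64(376)), (285, np.int64(376)), (290, np.int64(375)), (295, np.int64(373)), (300, np.int64(371)), (305, np.int64(369)), (310, np.int64(366)), (315, np.int64(362))]
fit [-11.92303146   1.18992226] 17.617378558117057
[[-3.2, -16.5], [-3.2, -14.7], [-3.2, -12.8], [-2.8, -11.0], [-27.4, -9.7], [-27.8, -7.8], [-28.3, -5.9], [-28.8, -3.9], [-28.8, -1.9], [-28.8, 0.0], [-28.8, 2.0], [-28.3, 3.9], [-28.3, 5.9], [-27.8, 7.8], [-26.9, 9.7], [-25.9, 11.7], [-25.0, 13.6], [-23.6, 15.5], [-21.7, 17.3]]
[  8  19  40  31 616] [220.62175325 329.51298701] [ -6.9 -18.3 -10.9]
```

View pics/w2c.png

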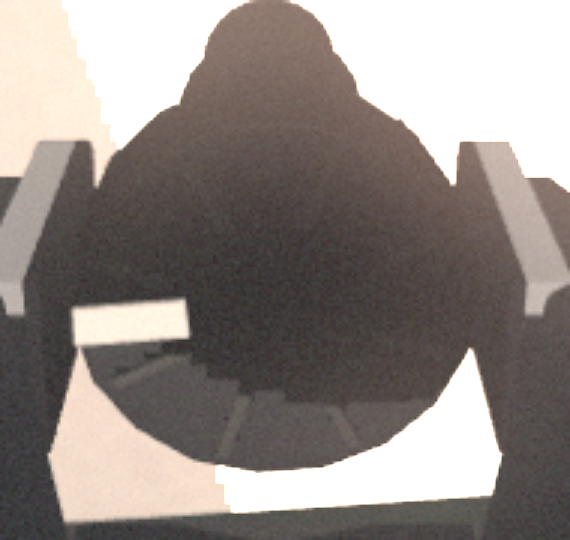

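```bash
python3 - <<'E'
from h import *
im=np.load('pics/w2.npy',allow_pickle=True).item();s=read_state()
Rt=R.from_quat(s["ee_rot"]);p=s["position"]
o=onz(im,204,329,p[2]+10.9);i=onz(im,242.7,326.7,p[2]+10.9);v=o-i
c=p+Rt.apply([-2.6,0,0]); w=o-c
print(np.degrees(np.arctan2(v[1],v[0])),np.degrees(np.arctan2(w[1],w[0])),np.linalg.norm(w[:2]), Rt.inv().apply(o-p))
for yaw in(-72,):
    d=np.array([np.cos(np.radians(yaw)),np.sin(np.radians(yaw))])*2.6
    goto(508.8+d[0],-258.5+d[1],180,yaw)
# socket line angle from wrist image 1
a=np.load('pics/w1.npy',allow_pickle=True).item()
f=lambda x,y,z:onz(a,410+x/5,180+y/5,z)
q=np.array([509,-258.5])
for x,y,z in((75,212,34),(148,245,34),(275,380-20,79),(312,350,79)):
    r=f(x,y,z)[:2]-q;print(np.degrees(np.arctan2(r[1],r[0])),np.linalg.norm(r))
E
```

```text
94.71765522785118 100.1128357586924 24.84704527747737 [ -6.72884121 -24.50734219 -10.87910804]
clk 3.85 pos [548.4 -87.4 185.9] yaw 0.6 F [ 0.2 -0.1 -1.8] T [-0.02  0.    0.01] w 50.3 g 62.6 j [ 0.13  0.32 -0.25 -0.   -1.    1.45]
rot [0.002 0.003 1.268] shift [-40.7 173.1   6. ]
69.00584837767727 39.36405899199051
70.3226755198676 24.85868750259338
73.16270008695261 24.84737475122986
64.48494303887601 20.54481142453944
```

Request:
{"api": "carry_out", "payload": {"motion": [[0, 0, 1.28, -40.7, 173, 0, -0.6], [0, 0, 1.28, -40.7, 173, 0, -0.6], [0, 0, 1.28, -40.7, 173, 0, -0.6], [0, 0, 1.28, -40.7, 173, 0, -0.6], [0, 0, 1.28, -40.7, 173, 0, -0.6]]}}

```text
clock: 4.47
position: [509.6, -261.7, 185.8]
ee_rot: [0.893, -0.451, -0.001, 0.0]
contact_force: [0.4, 0.2, -0.9]
gripper_width: 50.0
grasp_force: 62.8
```

```bash
python3 -c "
from h import *
goto(509.6,-261,180,-73)"
```

```text
clk 4.47 pos [ 509.6 -261.7  185.8] yaw -53.6 F [ 0.4  0.2 -0.9] T [0.03 0.01 0.03] w 50.0 g 62.8 j [-0.19  0.35 -0.21 -0.   -1.02  0.83]
rot [0.002 0.002 0.339] shift [-0.6 -0.4  5.8]
```

Request:
{"api": "carry_out", "payload": {"motion": [[0, 0, 0.34, 0, 0, 0, -0.6], [0, 0, 0.34, 0, 0, 10, -0.6], [0, 0, 0.34, 0, 0, 20, -0.6], [0, 0, 0.34, 0, 0, 30, -0.6], [0, 0, 0.34, 0, 0, 38, -0.6]]}}

```text
clock: 5.1
position: [510.3, -260.8, 148.2]
ee_rot: [0.807, -0.591, -0.001, 0.0]
contact_force: [-0.5, -1.0, 0.8]
gripper_width: 49.8
grasp_force: 62.9
```

```bash
python3 - <<'E'
from h import *
goto(509.6,-261,122.4,-73)
s=cam("scene");w=cam("wrist");np.save('pics/s3.npy',s,allow_pickle=True)
u=proj(s,read_state()["position"]-[0,0,40])[0].astype(int)
c=lambda i,u,h:cv2.resize(i[max(u[1]-h,0):u[1]+h,u[0]-h:u[0]+h],(300,300),interpolation=cv2.INTER_CUBIC)
cv2.imwrite('pics/m3.png',cv2.convertScaleAbs(np.hstack([cv2.resize(w["color"],(400,300)),c(s["color"],u,50)]),alpha=1.6))
E
```

```text
clk 5.1 pos [ 510.3 -260.8  148.2] yaw -72.5 F [-0.5 -1.   0.8] T [-0.09  0.1   0.01] w 49.8 g 62.9 j [-0.19  0.39 -0.25 -0.   -0.93  0.5 ]
rot [0.001 0.001 0.009] shift [ 0.   0.7 25.8]
```

View pics/m3.png

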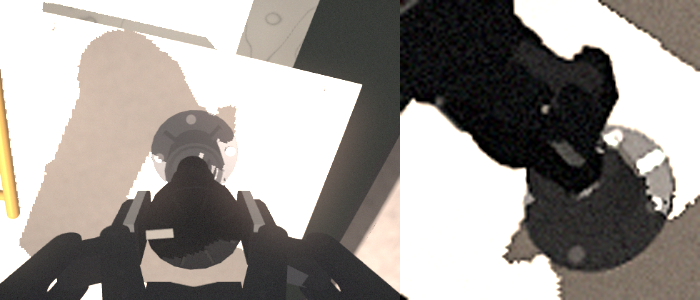

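Request:
{"api": "carry_out", "payload": {"motion": [[0, 0, 0, 0, 0, 8, -0.6], [0, 0, 0, 0, 0, 15, -0.6], [0, 0, 0, 0, 0, 20, -0.6], [0, 0, 0, 0, 0, 20, -0.6]]}}

```text
clock: 5.7
position: [509.6, -260.9, 128.3]
ee_rot: [0.806, -0.592, -0.001, 0.001]
contact_force: [-2.7, -3.4, -1.8]
gripper_width: 49.7
grasp_force: 63.0
```

Request:
{"api": "carry_out", "payload": {"motion": [[0, 0, 0, 0, 0, 3, -0.6], [0, 0, 0, 0, 0, 6, -0.6], [0, 0, 0, 0, 0, 6, -0.6]]}}

```text
clock: 6.08
position: [509.8, -261.4, 124.1]
ee_rot: [0.806, -0.592, -0.001, 0.001]
contact_force: [-5.8, -3.6, 4.6]
gripper_width: 50.4
grasp_force: 63.4
```

```bash
python3 -c "
from h import *
goto(509.6,-261,122.4,-73)"
```

```text
clk 6.08 pos [ 509.8 -261.4  124.1] yaw -72.5 F [-5.8 -3.6  4.6] T [-1.14  2.01 -0.02] w 50.4 g 63.4 j [-0.19  0.41 -0.28  0.   -0.88  0.49]
rot [ 0.002 -0.     0.008] shift [-0.4  0.   1.7]
```

Request:
{"api": "carry_out", "payload": {"motion": [[0, 0, 0, 0.5, 1.5, 0, -0.6], [0, 0, 0, 1, 3, 0, -0.6], [0, 0, 0, 1, 3, 0, -0.6]]}}

```text
clock: 6.45
position: [509.4, -262.6, 123.9]
ee_rot: [0.806, -0.592, 0.001, -0.001]
contact_force: [-0.1, 0.5, 3.7]
gripper_width: 50.0
grasp_force: 63.2
```

```bash
python3 -c "
from h import *
goto(509.6,-261,122.4,-73)"
```

```text
clk 6.45 pos [ 509.4 -262.6  123.9] yaw -72.5 F [-0.1  0.5  3.7] T [-0.03  0.25  0.04] w 50.0 g 63.2 j [-0.19  0.41 -0.29 -0.   -0.87  0.5 ]
rot [-0.003 -0.001  0.008] shift [-1.5 -0.7  1.5]
```

Request:
{"api": "carry_out", "payload": {"motion": [[0, 0, -0.14, 0, -0.4, 0, -0.6], [0, 0, -0.28, -0.1, -0.7, 0, -0.6], [0, 0, -0.42, -0.2, -1.1, 0, -0.6], [0, 0, -0.56, -0.4, -1.4, 0, -0.6], [0, 0, -0.56, -0.4, -1.4, 0, -0.6]]}}

```text
clock: 7.08
position: [511.0, -262.1, 124.1]
ee_rot: [0.938, -0.346, 0.002, -0.0]
contact_force: [0.1, -1.1, 4.5]
gripper_width: 50.1
grasp_force: 63.3
```

```bash
python3 -c "
from h import *
goto(509.6,-261,122.4,-28)"
```

```text
clk 7.08 pos [ 511.  -262.1  124.1] yaw -40.5 F [ 0.1 -1.1  4.5] T [-0.16 -0.14  0.  ] w 50.1 g 63.3 j [-0.19  0.41 -0.28  0.   -0.87  1.06]
rot [-0.001 -0.004 -0.219] shift [-1.8  0.1  1.7]
```

Request:
{"api": "carry_out", "payload": {"motion": [[0, 0, -0.06, 0, -0.2, 0, -0.6], [0, 0, -0.12, 0, -0.3, 0, -0.6], [0, 0, -0.12, 0, -0.3, 0, -0.6]]}}

```text
clock: 7.45
position: [511.1, -261.7, 124.0]
ee_rot: [0.957, -0.29, 0.002, -0.0]
contact_force: [0.6, 0.3, 4.3]
gripper_width: 50.2
grasp_force: 63.3
```

Request:
{"api": "carry_out", "payload": {"motion": [[0, 0, -0.07, 0, -0.2, 0, -0.6], [0, 0, -0.07, 0, -0.2, 0, -0.6]]}}

```text
clock: 7.7
position: [510.6, -261.4, 123.6]
ee_rot: [0.967, -0.256, 0.001, -0.0]
contact_force: [1.8, -0.7, 2.2]
gripper_width: 50.0
grasp_force: 63.2
```

Request:
{"api": "carry_out", "payload": {"motion": [[0, 0, -0.07, 0, -0.2, 0, -0.6], [0, 0, -0.07, 0, -0.2, 0, -0.6]]}}

```text
clock: 7.95
position: [510.0, -260.9, 122.8]
ee_rot: [0.975, -0.223, 0.0, -0.0]
contact_force: [3.2, 0.7, 0.0]
gripper_width: 50.0
grasp_force: 63.1
```

Request:
{"api": "carry_out", "payload": {"motion": [[0, 0, -0.04, 0, 0, 1, -0.6], [0, 0, -0.04, 0, 0, 2, -0.6], [0, 0, -0.04, 0, 0, 2, -0.6]]}}

```text
clock: 8.32
position: [510.0, -261.0, 121.1]
ee_rot: [0.979, -0.203, 0.0, -0.0]
contact_force: [4.2, 1.9, 0.1]
gripper_width: 50.0
grasp_force: 63.0
```

```bash
python3 -c "
from h import *
goto(509.6,-261,118.4,-30)"
```

```text
clk 8.32 pos [ 510.  -261.   121.1] yaw -23.4 F [4.2 1.9 0.1] T [ 0.81 -1.09 -0.05] w 50.0 g 63.0 j [-0.19  0.42 -0.29 -0.   -0.87  1.35]
rot [-0.001 -0.     0.116] shift [-0.4  0.2  2.7]
```

Request:
{"api": "carry_out", "payload": {"motion": [[0, 0, 0, 1.3, -1.5, 0, -0.6], [0, 0, 0, 1.3, -1.5, 1.5, -0.6], [0, 0, 0, 1.3, -1.5, 3.5, -0.6], [0, 0, 0, 1.3, -1.5, 3.5, -0.6]]}}

```text
clock: 8.82
position: [511.0, -260.7, 119.1]
ee_rot: [0.979, -0.202, -0.0, 0.0]
contact_force: [-1.4, 1.3, 6.9]
gripper_width: 50.2
grasp_force: 63.9
```

```bash
python3 -c "
from h import *
goto(509.6,-261,118.4,-30)"
```

```text
clk 8.82 pos [ 511.  -260.7  119.1] yaw -23.3 F [-1.4  1.3  6.9] T [ 0.53  0.48 -0.02] w 50.2 g 63.9 j [-0.19  0.42 -0.29  0.   -0.87  1.35]
rot [0.001 0.001 0.117] shift [-1.2  0.9  0.7]
```

Request:
{"api": "carry_out", "payload": {"motion": [[0, 0, 0.18, -0.05, 0.5, -0.8, -0.6], [0, 0, 0.36, -0.2, 1.0, -0.7, -0.6], [0, 0, 0.54, -0.4, 1.4, -0.5, -0.6], [0, 0, 0.72, -0.7, 1.8, -0.3, -0.6], [0, 0, 0.9, -1.1, 2.2, -0.1, -0.6]]}}

```text
clock: 9.45
position: [509.1, -262.8, 118.3]
ee_rot: [0.792, -0.61, -0.0, 0.001]
contact_force: [-0.6, -1.5, 2.9]
gripper_width: 50.2
grasp_force: 63.2
```

```bash
python3 -c "
from h import *
goto(509.6,-261,118.4,-30)"
```

```text
clk 9.45 pos [ 509.1 -262.8  118.3] yaw -75.2 F [-0.6 -1.5  2.9] T [-0.31  0.02  0.03] w 50.2 g 63.2 j [-0.19  0.42 -0.29  0.   -0.86  0.45]
rot [ 0.001 -0.    -0.789] shift [-1.6 -0.9 -0.1]
```

Request:
{"api": "carry_out", "payload": {"motion": [[0, 0, 0.18, -0.05, 0.5, 0.2, -0.6], [0, 0, 0.36, -0.2, 1.0, 0.3, -0.6], [0, 0, 0.54, -0.4, 1.4, 0.5, -0.6], [0, 0, 0.72, -0.7, 1.8, 0.7, -0.6], [0, 0, 0.9, -1.1, 2.2, 0.9, -0.6]]}}

```text
clock: 10.07
position: [505.8, -261.8, 117.4]
ee_rot: [-0.448, 0.894, 0.001, -0.001]
contact_force: [-2.0, 0.1, 4.0]
gripper_width: 49.7
grasp_force: 63.5
```

```bash
python3 -c "
from h import *
goto(509.6,-261,118.4,-30)"
```

```text
clk 10.07 pos [ 505.8 -261.8  117.4] yaw -126.8 F [-2.   0.1  4. ] T [0.22 0.67 0.05] w 49.7 g 63.5 j [-0.19  0.42 -0.3   0.   -0.86 -0.45]
rot [ 4.000e-03  1.000e-03 -1.689e+00] shift [-2.9 -2.6 -1. ]
```

Request:
{"api": "carry_out", "payload": {"motion": [[0, 0, 0.18, 0.3, 1.0, 0.1, -0.6], [0, 0, 0.36, 0.2, 1.5, 0.2, -0.6], [0, 0, 0.54, 0, 2.0, 0.3, -0.6], [0, 0, 0.72, -0.3, 2.4, 0.5, -0.6], [0, 0, 0.9, -0.7, 2.8, 0.7, -0.6]]}}

```text
clock: 10.7
position: [504.1, -258.6, 116.5]
ee_rot: [-0.015, 1.0, 0.001, -0.001]
contact_force: [-1.5, 5.3, 5.1]
gripper_width: 50.0
grasp_force: 63.5
```

```bash
python3 -c "
from h import *
goto(509.6,-261,118.4,-30)"
```

```text
clk 10.7 pos [ 504.1 -258.6  116.5] yaw -178.3 F [-1.5  5.3  5.1] T [1.78 0.18 0.12] w 50.0 g 63.5 j [-0.19  0.41 -0.3  -0.   -0.86 -1.35]
rot [ 4.000e-03  1.000e-03 -2.589e+00] shift [-5.4 -2.6 -1.9]
```

Request:
{"api": "carry_out", "payload": {"motion": [[0, 0, 0.1, 0.5, 2.0, -0.5, -0.6], [0, 0, 0.28, 0.4, 2.6, -0.3, -0.6], [0, 0, 0.46, 0.2, 3.1, -0.1, -0.6], [0, 0, 0.64, 0, 3.5, 0, -0.6], [0, 0, 0.82, -0.4, 3.9, 0.2, -0.6]]}}

```text
clock: 11.32
position: [505.0, -255.2, 115.9]
ee_rot: [0.385, 0.923, 0.0, -0.001]
contact_force: [1.3, 0.8, 0.4]
gripper_width: 50.1
grasp_force: 63.1
```

```bash
python3 -c "
from h import *
goto(509.6,-261,118.4,-30)"
```

```text
clk 11.32 pos [ 505.  -255.2  115.9] yaw 134.7 F [1.3 0.8 0.4] T [ 0.54 -0.34  0.04] w 50.1 g 63.1 j [-0.18  0.41 -0.31 -0.   -0.85 -2.18]
rot [-2.000e-03  0.000e+00  2.874e+00] shift [-7.3 -0.8 -2.5]
```

```bash
python3 - <<'E'
from h import *
D=np.array([(-72.5,509.4,-262.6),(-23.3,511,-260.7),(-75.2,509.1,-262.8),(-126.8,505.3,-261.8),(-178.3,503.8,-257),(134.7,505,-255.2)])
A=[];b=[]
for y,px,py in D:
    c,s=np.cos(np.radians(y)),np.sin(np.radians(y))
    A+=[[1,0,c,-s],[0,1,s,c]];b+=[px,py]
q,r,_,_=np.linalg.lstsq(np.array(A),np.array(b),rcond=None);print(q,(np.array(A)@q-b).round(1))
goto(q[0],q[1],115,134.7)
E
```

```text
[ 5.08042087e+02 -2.58341789e+02  4.28075382e+00 -4.56015928e-01] [-0.5  0.   0.8  0.2 -0.4  0.2 -0.2  0.3 -0.1 -1.   0.4  0.2]
clk 11.32 pos [ 505.  -255.2  115.9] yaw 134.7 F [1.3 0.8 0.4] T [ 0.54 -0.34  0.04] w 50.1 g 63.1 j [-0.18  0.41 -0.31 -0.   -0.85 -2.18]
rot [-0.    -0.001 -0.001] shift [-4.3 -0.   0.9]
```

Request:
{"api": "carry_out", "payload": {"motion": [[0, 0, 0, 0, 0, 0, 0.5], [0, 0, 0, 0, 0, 0, 0.5], [0, 0, 0, 0, 0, 0, 0.5], [0, 0, 0, 0, 0, 0, 0.5]]}}

```text
clock: 11.82
position: [505.5, -255.5, 116.0]
ee_rot: [0.382, 0.924, -0.0, -0.0]
contact_force: [0.1, 0.7, 0.3]
gripper_width: 64.1
grasp_force: 0.0
```

```bash
python3 - <<'E'
from h import *
goto(507.5,-258.7,115,134.7-166)
im=cam("wrist");np.save('pics/w4.npy',im,allow_pickle=True)
cv2.imwrite('pics/w4.png',cv2.convertScaleAbs(cv2.resize(im['color'][200:400,150:390],None,fx=3,fy=3),alpha=1.8))
E
```

```text
clk 11.82 pos [ 505.5 -255.5  116. ] yaw 135.1 F [0.1 0.7 0.3] T [-0.05  0.06  0.01] w 64.1 g 0.0 j [-0.18  0.41 -0.31  0.   -0.85 -2.17]
rot [-0.     0.     2.904] shift [-3.7 -0.8  1. ]
```

View pics/w4.png

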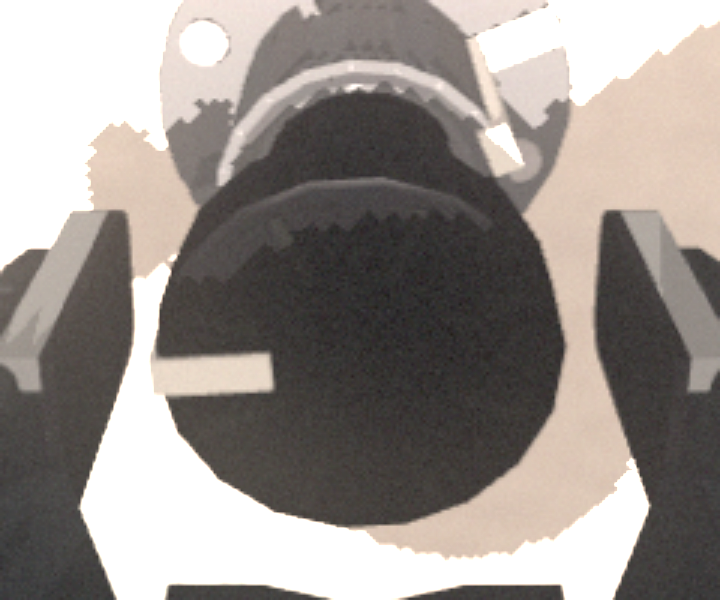

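```bash
python3 - <<'E'
from h import *
im=np.load('pics/w4.npy',allow_pickle=True).item()
f=lambda x,y,z:onz(im,150+x/3,200+y/3,z)
a=lambda v:np.degrees(np.arctan2(v[1],v[0])).round(1)
c=f(361,352,126);o=f(152,375,126);i=f(272,371,126)
L,Rr,b=f(157,352,126),f(565,352,126),f(365,525,126)
print("foot",c,np.linalg.norm(L-Rr)/2,np.linalg.norm(b-c),"line",a(o-c),a(o-i))
q=c;m1=f(478,55,34);m2=f(560,25,34)
print("sock dirs",a(m1-q),np.linalg.norm((m1-q)[:2]),a(m2-q),np.linalg.norm((m2-q)[:2]),a(m2-m1))
goto(c[0],c[1],115,135)
E
```

```text
foot [ 505.43066774 -257.24156355  126.        ] 24.993364907211795 26.157147857735406 line -127.6 -132.6
sock dirs 61.8 24.088577050129427 63.7 41.203546682181795 66.4
clk 11.88 pos [ 505.5 -255.5  116.1] yaw 135.1 F [-0.1  0.1 -0.1] T [-0.02 -0.05  0.  ] w 63.8 g 0.0 j [-0.18  0.41 -0.31  0.   -0.85 -2.17]
rot [-0.    -0.     0.001] shift [-1.2 -1.3  1.1]
```

Request:
{"api": "carry_out", "payload": {"motion": [[0, 0, -0.18, -3, -0.6, 0.5, 0.6], [0, 0, -0.93, -3, -0.6, 0.5, 0.6], [0, 0, -0.93, -3, -0.6, 0.5, 0.6], [0, 0, -0.93, -3, -0.6, 0.5, 0.6], [0, 0, -0.93, -3, -0.6, 0.5, 0.6]]}}

```text
clock: 12.5
position: [507.3, -258.0, 115.6]
ee_rot: [-0.076, 0.997, -0.0, -0.0]
contact_force: [-0.9, 0.2, -0.5]
gripper_width: 68.5
grasp_force: 0.0
```

Request:
{"api": "carry_out", "payload": {"motion": [[0, 0, -0.93, 0, 0, 0, 0.6], [0, 0, -0.93, 0, 0, 0, 0.6], [0, 0, -0.93, 0, 0, 0, 0.6], [0, 0, -0.93, 0, 0, 0, 0.6], [0, 0, -0.93, 0, 0, 0, 0.6]]}}

```text
clock: 13.12
position: [507.3, -258.0, 115.6]
ee_rot: [-0.515, 0.857, 0.0, -0.0]
contact_force: [-0.0, -0.6, -0.8]
gripper_width: 68.3
grasp_force: 0.0
```

Request:
{"api": "carry_out", "payload": {"motion": [[0, 0, -0.93, 0, 0, 0, 0.6], [0, 0, -0.93, 0, 0, 0, 0.6], [0, 0, -0.93, 0, 0, 0, 0.6], [0, 0, -0.93, 0, 0, 0, 0.6], [0, 0, -0.93, 0, 0, 0, 0.6]]}}

```text
clock: 13.75
position: [507.3, -258.0, 115.6]
ee_rot: [0.845, -0.535, -0.0, 0.0]
contact_force: [0.3, -0.8, 0.7]
gripper_width: 68.3
grasp_force: 0.0
```

```bash
python3 - <<'E'
from h import *
goto(507.2,-258,115,-30)
im=cam("wrist");np.save('pics/w5.npy',im,allow_pickle=True)
g=im['color'].max(2);s=read_state();Rt=R.from_quat(s["ee_rot"]);p=s["position"]
P=[]
for v in range(300,380,6):
    r=g[v].astype(int)
    dark=np.where(r[200:345]<45)[0]
    if len(dark): P.append((v,200+dark[0],200+dark[-1]))
print(P)
E
```

```text
clk 13.75 pos [ 507.3 -258.   115.6] yaw -64.7 F [ 0.3 -0.8  0.7] T [ 0.02 -0.02  0.01] w 68.3 g 0.0 j [-0.19  0.42 -0.3   0.   -0.85  0.63]
rot [ 0.     0.    -0.606] shift [-0.   0.1  0.6]
[(300, np.int64(219), np.int64(296)), (306, np.int64(207), np.int64(314)), (312, np.int64(210), np.int64(308)), (318, np.int64(205), np.int64(312)), (324, np.int64(206), np.int64(306)), (330, np.int64(209), np.int64(304)), (336, np.int64(212), np.int64(303)), (342, np.int64(217), np.int64(294)), (348, np.int64(222), np.int64(285)), (354, np.int64(231), np.int64(271)), (360, np.int64(241), np.int64(269))]
```

Request:
{"api": "carry_out", "payload": {"motion": [[0, 0, 0, 0, 0, 0, 0.2], [0, 0, 0, 0, 0, 0, -0.6], [0, 0, 0, 0, 0, 0, -0.6], [0, 0, 0, 0, 0, 0, -0.6]]}}

```text
clock: 14.3
position: [507.6, -258.1, 116.1]
ee_rot: [0.843, -0.538, 0.0, -0.0]
contact_force: [-0.9, 0.3, 4.1]
gripper_width: 49.9
grasp_force: 62.2
```

```bash
python3 - <<'E'
from h import *
goto(507.2,-258,115,-30)
E
```

```text
clk 14.3 pos [ 507.6 -258.1  116.1] yaw -65.1 F [-0.9  0.3  4.1] T [ 0.05  0.25 -0.01] w 49.9 g 62.2 j [-0.19  0.42 -0.3   0.   -0.85  0.62]
rot [-0.    -0.001 -0.613] shift [-0.3  0.3  1.1]
```

Request:
{"api": "carry_out", "payload": {"motion": [[0, 0, 0.18, 0, 0, 0.1, -0.6], [0, 0, 0.36, 0, 0, 0.2, -0.6], [0, 0, 0.54, 0, 0, 0.4, -0.6], [0, 0, 0.72, 0, 0, 0.6, -0.6], [0, 0, 0.9, 0, 0, 0.8, -0.6]]}}

```text
clock: 14.92
position: [508.4, -258.2, 115.3]
ee_rot: [-0.522, 0.853, -0.001, 0.001]
contact_force: [1.0, 0.7, 2.7]
gripper_width: 49.9
grasp_force: 62.4
```

```bash
python3 - <<'E'
from h import *
goto(507.2,-258,115,-30)
E
```

```text
clk 14.93 pos [ 508.4 -258.2  115.3] yaw -117.0 F [1.  0.7 2.7] T [-0.14 -0.24  0.03] w 49.9 g 62.4 j [-0.19  0.42 -0.3   0.   -0.85 -0.29]
rot [-0.002 -0.002 -1.518] shift [0.3 1.2 0.3]
```

Request:
{"api": "carry_out", "payload": {"motion": [[0, 0, 0.18, 0, -0.2, 0.2, -0.6], [0, 0, 0.36, 0, -0.4, 0.3, -0.6], [0, 0, 0.54, 0, -0.5, 0.5, -0.6], [0, 0, 0.72, 0, -0.6, 0.7, -0.6], [0, 0, 0.9, 0, -0.7, 0.9, -0.6]]}}

```text
clock: 15.55
position: [508.7, -258.7, 114.4]
ee_rot: [-0.1, 0.995, -0.001, 0.001]
contact_force: [-0.4, -0.5, 3.2]
gripper_width: 49.7
grasp_force: 62.3
```

```bash
python3 - <<'E'
from h import *
goto(507.2,-258,115,-30)
E
```

```text
clk 15.55 pos [ 508.7 -258.7  114.4] yaw -168.6 F [-0.4 -0.5  3.2] T [-0.3  -0.06  0.04] w 49.7 g 62.3 j [-0.19  0.42 -0.3   0.   -0.85 -1.19]
rot [-2.000e-03 -1.000e-03 -2.418e+00] shift [ 1.3  1.  -0.6]
```

Request:
{"api": "carry_out", "payload": {"motion": [[0, 0, 0.18, 0, 0, 0.2, -0.6], [0, 0, 0.36, 0, 0, 0.3, -0.6], [0, 0, 0.54, 0, 0, 0.5, -0.6], [0, 0, 0.72, 0, 0, 0.7, -0.6], [0, 0, 0.9, 0, 0, 0.9, -0.6]]}}

```text
clock: 16.18
position: [507.9, -258.6, 113.5]
ee_rot: [0.343, 0.939, -0.0, 0.0]
contact_force: [-0.7, -0.0, 4.7]
gripper_width: 50.4
grasp_force: 62.5
```

Request:
{"api": "carry_out", "payload": {"motion": [[0, 0, 0.05, 0, 0, 0, -0.6], [0, 0, 0.1, 0, 0, 0, -0.6], [0, 0, 0.1, 0, 0, 0, -0.6]]}}

```text
clock: 16.55
position: [507.9, -258.5, 113.4]
ee_rot: [0.387, 0.922, -0.0, 0.0]
contact_force: [-2.0, -0.7, 5.2]
gripper_width: 50.0
grasp_force: 62.5
```

```bash
python3 - <<'E'
from h import *
goto(507.2,-258,115,-30)
im=cam("wrist");np.save('pics/w6.npy',im,allow_pickle=True)
cv2.imwrite('pics/w6.png',cv2.convertScaleAbs(cv2.resize(im['color'][200:400,150:390],None,fx=3,fy=3),alpha=1.8))
E
```

```text
clk 16.55 pos [ 507.9 -258.5  113.4] yaw 134.5 F [-2.  -0.7  5.2] T [-0.21  0.36 -0.03] w 50.0 g 62.5 j [-0.19  0.42 -0.3   0.   -0.85 -2.18]
rot [1.000e-03 0.000e+00 2.871e+00] shift [ 0.9 -0.2 -1.6]
```

View pics/w6.png

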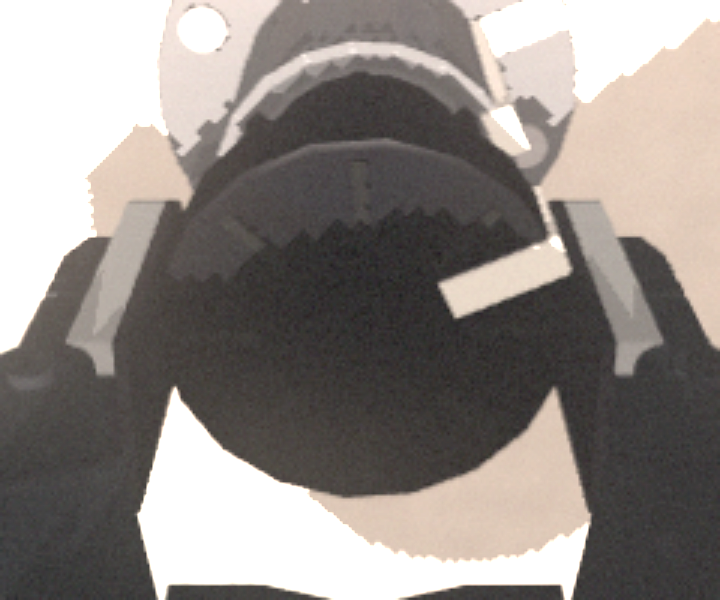

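```bash
python3 - <<'E'
from h import *
im=np.load('pics/w6.npy',allow_pickle=True).item()
f=lambda x,y,z:onz(im,150+x/3,200+y/3,z)
a=lambda v:np.degrees(np.arctan2(v[1],v[0])).round(1)
zt=122.5
# edges of both marks (same parallel-sided bars)
print("leg edges",a(f(555,236,zt)-f(439,284,zt)),a(f(571,270,zt)-f(457,318,zt)))
o=f(563,254,zt)
for q in ([507.5,-258.5,0],[508,-258.3,0],[506.5,-258,0]):
    q=np.array(q);m1=f(486,42,34)
    print("leg",a(o-q),np.linalg.norm((o-q)[:2]),"sock rim",a(f(505,130,79)-q),np.linalg.norm((f(505,130,79)-q)[:2]),"flange inner",a(m1-q),np.linalg.norm((m1-q)[:2]))
g=cv2.cvtColor(im['color'],cv2.COLOR_BGR2GRAY)
for n,(x0,y0,x1,y1),z in (("leg",(290,270,348,312),zt),("flange",(305,190,350,225),34)):
    w=(g[y0:y1,x0:x1]>(100 if n=="leg" else 150)).astype(np.uint8)
    k,l,st,ce=cv2.connectedComponentsWithStats(w)
    for i in range(1,k):
        if st[i,4]>60:
            pts=np.argwhere(l==i)[:,::-1]+[x0,y0]
            P=np.array([onz(im,u,v,z)[:2] for u,v in pts]);_,S,V=np.linalg.svd(P-P.mean(0))
            print(n,st[i],P.mean(0).round(1),a(V[0]),S.round(1))
E
```

```text
leg edges 69.7 70.4
leg 70.7 25.865373399902655 sock rim 67.6 23.47374407668312 flange inner 65.4 24.96601210761978
leg 71.6 25.514543680458058 sock rim 68.6 23.101510407582552 flange inner 66.3 24.57891453185064
leg 68.2 25.747991169309323 sock rim 64.9 23.419146907935584 flange inner 62.8 24.952455142170287
leg [  7   0  43  36 546] [ 513.2 -240.6] -107.2 [105.8  38.8]
flange [  5   0  40  35 775] [ 523.4 -223.3] -125.9 [182.3 134.6]
```

Request:
{"api": "carry_out", "payload": {"motion": [[0, 0, 0.03, 0.3, 0, -0.6, -0.6], [0, 0, 0.03, 0.3, 0, -0.6, -0.6], [0, 0, 0.03, 0.3, 0, -0.6, -0.6], [0, 0, 0.03, 0.3, 0, -0.6, -0.6]]}}

```text
clock: 17.1
position: [507.7, -258.2, 113.5]
ee_rot: [0.401, 0.916, -0.0, -0.0]
contact_force: [-0.6, -2.6, 1.9]
gripper_width: 50.2
grasp_force: 62.3
```

```bash
python3 - <<'E'
from h import *
goto(507.2,-258,113,133)
t0=np.load("pics/top0.npy",allow_pickle=True).item()["color"].astype(int);t=cam("top")["color"].astype(int)
for n,(x0,y0,x1,y1) in dict(level=(208,145,316,175),pull=(318,165,394,202),driver=(188,170,236,254)).items():
    print(n,(np.abs(t-t0)[y0:y1,x0:x1].max(2)>60).sum())
print(job_done())
E
```

```text
clk 17.1 pos [ 507.7 -258.2  113.5] yaw 132.7 F [-0.6 -2.6  1.9] T [-0.62  0.18  0.01] w 50.2 g 62.3 j [-0.19  0.42 -0.3   0.   -0.85 -2.21]
rot [-0.    -0.    -0.004] shift [ 0.4 -0.2  0.5]
level 0
pull 8
driver 0
the job is handed in; nothing more can be done
None
```

The leg is standing in the socket, threaded one full turn forward from the felt drop. Its line is within about 2° of the socket's, and the gripper still holds it upright by the foot. The spirit level, brass pull and screwdriver look undisturbed, and the job was handed in at about 17 s.

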